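# Tip the blue angle bracket upright against the fence

## Robot

A 6-joint arm with a two-finger parallel gripper is mounted at the origin on a cart in front of the work surface, level with it; the furniture and walls round the work are solid. World frame = base frame: x ahead of the robot, y to its left, z up, the work surface at z = 0. Lengths are in m, angles in rad, forces in N, time in s.
With the tool pointing down it reaches from about 0.35 to 0.975 m from the base axis. Payload 4.9 kg.
Tool frame: the origin (TCP) lies midway between the tips of the shut fingers; the grasp point (between the pads) lies 19 mm behind it; z points along the fingers, y is the line along which they close (so a half turn about z gives the same grasp; the last joint's range is limited). The gripper opens to 85 mm and grips with 20 to 120 N. Pads are 22 mm wide; open, the fingers measure 114 mm over their backs; the gripper's body (76 mm by 85 mm) begins 54 mm behind the grasp point. The pads swing forward as they close: fully open they stand 13 mm farther back than shut.
Start: joints at [-1.403, 0.053, 1.613, -0, 1.476, -0.119], TCP at [0.177, -0.599, 0.231] pointing down, gripper open.
Joint ranges: [-3.01, 3.01], [-1.01, 2.22], [0.06, 2.58], [-1.02, 4.17], [0.09, 2.62], [-3.14, 3.14]. Speed limits (rad/s): [2.57, 2.57, 3.14, 3.14, 3.14, 3.14].

## Interface

Orientations are given as a rotation vector (axis times angle).
In Python, from station import ctrl gives the robot as it stands.
- The arm moves only by the tool step_arm, never from a script. Its argument "targets" is a list of rows, each an object with "travel": the shift along the world's x, y, z as a fraction of full scale, a list of three; "angular": the turn, a rotation vector about the world's x, y, z as a fraction of full scale, a list of three; "gripper": the opening, from 0 (shut) to 1 (fully open). In form: [{"travel": [x, y, z], "angular": [rx, ry, rz], "gripper": gripper}, ...]. A call has 1 to 10 rows; each row is the pose to reach, as a shift and turn from the pose commanded when the call began; what a row does not reach only later rows make up. Full scale, the value 1, is 0.6 m for a shift and pi/4 rad for a turn. A row lasts 1/10 s, in which the tool goes at most 50 mm and 8.59 degrees, less where a joint would pass 70% of its speed; a pose out of reach is approached as far as the arm can. A call with a number of a shift or a turn outside -1 to 1 is refused whole. A call with a gripper value outside its range is refused whole. The fingers move at their own pace and stop on an object; "squeeze" is the grip in N (left out, the last holds). Time passes only in rows, so rows that repeat a pose let the fingers close. It gives the time, the measured TCP pose, the force, the opening and the grip force at its end, in the units of the state.
- ctrl.get_obs(): the state, without advancing time (a new reading comes with each control period).
- ctrl.get_image(name): name is "scene" or "top" or "wrist"; returns a dict with "img" (400x640x3 uint8, red, green, blue), "fx", "fy", "cx", "cy" (pixels), "rvec" (rotation vector, rad) and "tvec" (3), from world to camera coordinates, as OpenCV has them. Camera axes: x right, y down, z forward; pixel columns grow to the right and rows downward; lengths in m; the calibration is good to about 2 mm. A picture is of the moment at which its call begins. There is no depth.
- ctrl.finish_job(): hands the job in; it is judged then, once.
The state is a dict: "t": time; "q": joint angles; "dq": joint speeds; "effort": joint torques, N m; "tool_pos": TCP position; "tool_rot": TCP orientation; "contact_force": force on the tool from outside, world axes, zero at the start; "wrist_torque": the same for the moment, N m; "opening": finger opening in m; "grip_force": force on a finger pad.
Only numpy, scipy, OpenCV 4.12 (cv2) and the standard library are available. Lean on these libraries where they do the work, as an engineer would, in place of code of your own. Each camera call takes 0.05 s, during which the arm holds its last target. There are 200 camera calls.

## Task

Two angle brackets lie flat on the table in front of the dark steel fence, each with its flange up on the side away from the fence. Push the blue one up to the fence and tip it over its lower edge so that it stands upright against the fence, without lifting that edge off the table, then let go. Leave the yellow bracket lying where it is.

Things in the scene. Friction and masses are not known exactly. Their poses are not given: they have to be found in the camera images.
- fence: Fixed dark steel wall 170 mm long, 55 mm high, 12 mm thick; foot strip behind it, 8 mm high, to 42 mm behind the front face. Origin: foot of the front face, mid-length, on the table. +x points level through the wall away from the brackets (the way to push), +y along it, +z up.
- blue_bracket: Blue L bracket, 0.15-0.31 kg, 8 mm thick: base plate 90 long, 50 wide, lying flat; flange up at the end away from the fence. Origin: middle of the foot edge (bottom edge nearest the fence), 15-45 mm short of it, up to 4 deg out of square. +x along the plate to the flange (straight up once it stands), +z up (towards the fence once it stands). Standing flush, origin is 8 mm in front of the fence.
- blue_flange (a point): Middle of the top edge of the blue bracket's flange on its outer face (away from the fence): 90 mm along x from the foot edge, 45 mm above the table while it lies. Flange 50 wide, 8 thick. Carried in an arc about the foot edge pressed to the fence, it tips; 10 deg short of upright it falls to the fence by itself and stays, the flange clear above the wall.
- yellow_bracket: Yellow bracket, same shape, size and axes, loose, lying in front of the same fence 92-100 mm from the blue one centre to centre (25 mm or more clear between them); either may be the left one. To be left alone.

How it is judged:
At the end, for the whole second after the job is handed in: The blue bracket stands on its foot edge on the table, upright within 11 degrees, its foot in front of the fence face with no more than 20 mm of gap and within the fence's length, at rest; the yellow bracket lies flat within 20 mm of where it was (angle between blue_bracket's own x axis and vertical below 0.2 rad and x of blue_bracket in the frame of fence between -0.028 and 0.003 m and y of blue_bracket in the frame of fence between -0.085 and 0.085 m and height (world z) of blue_bracket below 0.01 m and linear speed of blue_bracket below 0.02 m/s and distance of yellow_bracket from where it was at the start of the episode below 0.02 m and angle between yellow_bracket's own z axis and vertical below 0.1 rad); the robot touches nothing.
It fails at once if the blue bracket's foot edge is lifted more than 20 mm off the table (height (world z) of blue_bracket above 0.02 m).
It fails at once if the yellow bracket is shifted more than 20 mm or tipped more than about 11 degrees (distance of yellow_bracket from where it was at the start of the episode above 0.02 m or angle between yellow_bracket's own z axis and vertical above 0.2 rad).
It also fails if it takes over 45 s, if anything falls off the work surface, if the arm or the gripper's body presses on something with over 40 N, if the wrist force passes 120 N, or if a joint passes its speed limit or range.

## Working session

There is one attempt and no reset: what is moved stays moved. The work goes in short steps, Python scripts to look and compute and a tool call to move; the robot and the scene stay as the last step left them, time stands still between calls to the robot, and variables do not carry over. Pictures are saved under pics/ and viewed, at most 10 in all, crops included, and the job is handed in when it is done.

Besides the shell and the picture viewer there is one more tool, called after "Call:" as a command line: name --argument value ..., lists and objects as JSON in quotes. step_arm: Moves the arm, as the interface text tells. Its arguments: {"type":"object","properties":{"targets":{"type":"array"},"squeeze":{"type":"number"}},"required":["targets"]}

```bash
mkdir -p pics; cat > h.py <<'E'
import numpy as np, cv2
from station import ctrl
def snap(n,f):
    d=ctrl.get_image(n); cv2.imwrite(f'pics/{f}.png',d['img'][:,:,::-1]); np.savez(f'pics/{f}.npz',**{k:d[k] for k in('fx','fy','cx','cy','rvec','tvec')}); return d
def px2w(f,uv,z):
    d=np.load(f'pics/{f}.npz'); R=cv2.Rodrigues(d['rvec'])[0]; c=-R.T@d['tvec']
    r=R.T@np.array([(uv[0]-d['cx'])/d['fx'],(uv[1]-d['cy'])/d['fy'],1.]); return c+r*(z-c[2])/r[2]
def w2px(f,p):
    d=np.load(f'pics/{f}.npz'); q=cv2.Rodrigues(d['rvec'])[0]@np.array(p)+d['tvec']; return q[0]/q[2]*d['fx']+d['cx'],q[1]/q[2]*d['fy']+d['cy']
E
python3 - <<'E'
from h import *
for n in('top','scene'): snap(n,n+'0')
a=[cv2.imread(f'pics/{n}0.png') for n in('top','scene')]
o=ctrl.get_obs(); print(o['tool_pos'],o['tool_rot'],o['t'],o['contact_force'])
E
```

```text
[ 0.17671244 -0.59890134  0.23018575] [-3.10748390e+00 -4.48759603e-01  8.86895716e-05] 0.1 [ 0.11253784 -0.28482902 -1.04287789]
```

View pics/top0.png

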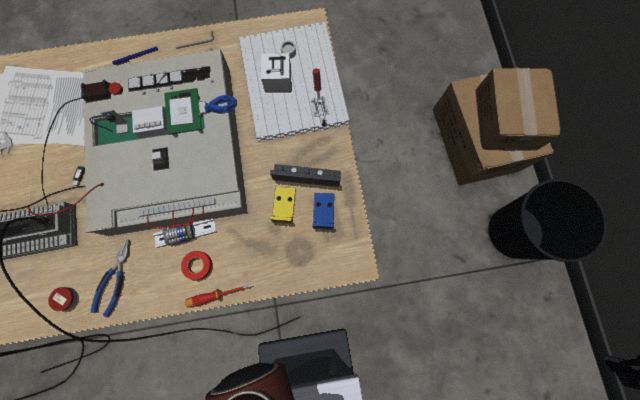

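View pics/scene0.png

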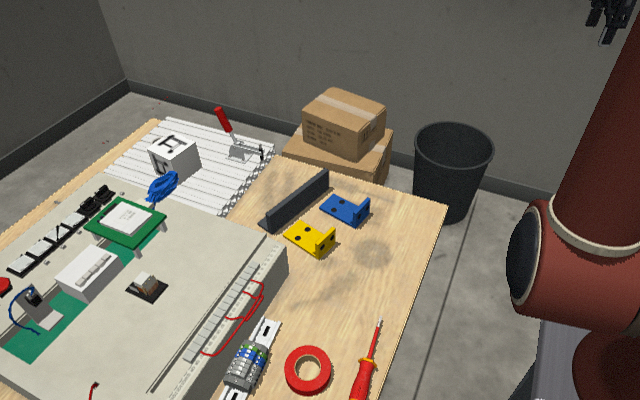

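The top view shows the fence at about (270–340, 165–187), with the yellow bracket at (284,204) and the blue one at (324,210). The scene view agrees. I'll enlarge both.

```bash
python3 - <<'E'
from h import *
def crop(f,x0,y0,w,h,s):
    a=cv2.imread(f'pics/{f}.png')[y0:y0+h,x0:x0+w]; return cv2.resize(a,None,fx=s,fy=s,interpolation=cv2.INTER_CUBIC)
cv2.imwrite('pics/c1.png',crop('top0',260,155,100,75,8))
cv2.imwrite('pics/c2.png',crop('scene0',250,160,130,97,6))
for f in('top0','scene0'):
    d=np.load(f'pics/{f}.npz');R=cv2.Rodrigues(d['rvec'])[0];print(f,-R.T@d['tvec'],R[2],d['fx'])
for p in((270,187),(340,187),(324,228)):print(px2w('top0',p,0))
E
```

```text
top0 [ 0.36875973 -0.10950314  0.8945671 ] [ 0.23143027 -0.03189919 -0.97232838] 364.6623207811257
scene0 [0.3050809  0.41838412 0.64640722] [ 0.32512225 -0.65155076 -0.6854029 ] 439.6131642464061
[ 0.62059354 -0.02259981  0.        ]
[ 0.59116054 -0.19769602  0.        ]
[ 0.49480074 -0.14014563  0.        ]
```

View pics/c1.png

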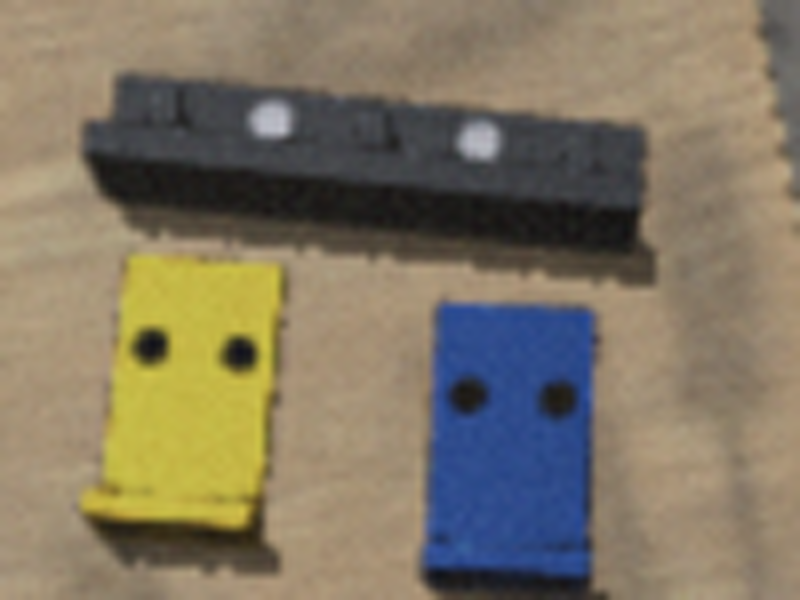

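View pics/c2.png

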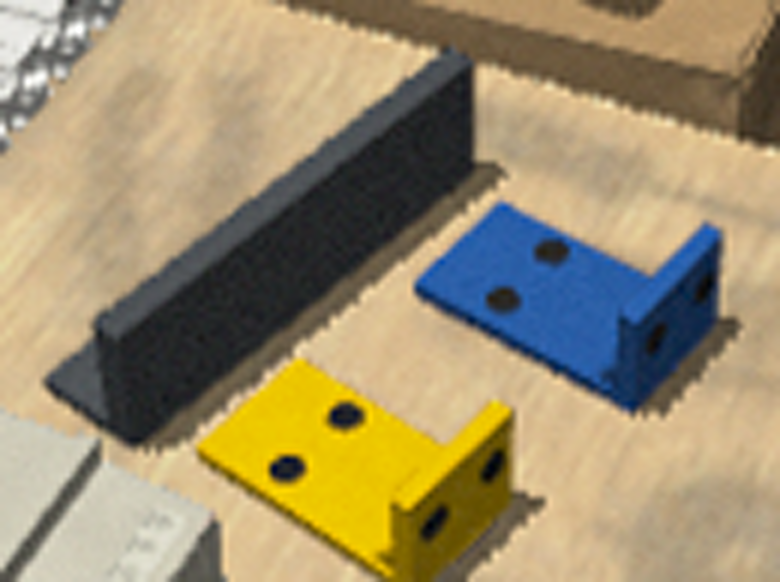

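Both crops are clear. In the top crop the fence foot runs (122,203)–(637,248), blue's far edge is (436,305)–(594,310) and its flange top outer edge is (424,572)–(588,577). Yellow is on the left. Next I'll convert these to world positions and cross-check the two cameras.

```bash
python3 - <<'E'
from h import *
T=lambda x,y:(260+(x+.5)/8-.5,155+(y+.5)/8-.5)
S=lambda x,y:(250+(x+.5)/6-.5,160+(y+.5)/6-.5)
P={'fence foot':(('t',122,203,0),('t',637,248,0),('s',140,445,0),('s',473,167,0)),
'fence top':(('t',88,152,.055),('t',640,205,.055),('s',118,335,.055),('s',472,62,.055)),
'blue far':(('t',436,305,.008),('t',594,310,.008),('s',416,284,.008),('s',503,203,.008)),
'blue fl':(('t',424,570,.045),('t',588,575,.045),('s',632,318,.045),('s',719,232,.045)),
'yel far':(('t',127,257,.008),('t',284,264,.008),('s',198,447,.008),('s',303,360,.008)),
'yel fl':(('t',84,516,.045),('t',250,528,.045))}
for k,v in P.items():
    print(k)
    w=[px2w('top0',T(a,b),z) if c=='t' else px2w('scene0',S(a,b),z) for c,a,b,z in v]
    for i in range(0,len(w),2):
        d=w[i]-w[i+1]; print(np.round(w[i][:2],4),np.round(w[i+1][:2],4),'len',round(np.linalg.norm(d),4),'mid',np.round((w[i]+w[i+1])[:2]/2,4),'ang',round(np.degrees(np.arctan2(d[1],d[0])),1))
E
```

```text
fence foot
[ 0.637  -0.0372] [ 0.5952 -0.1963] len 0.1645 mid [ 0.6161 -0.1168] ang 75.3
[ 0.6377 -0.0376] [ 0.5944 -0.1997] len 0.1678 mid [ 0.616  -0.1187] ang 75.1
fence top
[ 0.638  -0.0337] [ 0.5942 -0.1942] len 0.1664 mid [ 0.6161 -0.114 ] ang 74.7
[ 0.6377 -0.0344] [ 0.5918 -0.1942] len 0.1663 mid [ 0.6147 -0.1143] ang 74.0
blue far
[ 0.5855 -0.1303] [ 0.5757 -0.1787] len 0.0494 mid [ 0.5806 -0.1545] ang 78.6
[ 0.5844 -0.1322] [ 0.5737 -0.1799] len 0.0488 mid [ 0.5791 -0.156 ] ang 77.4
blue fl
[ 0.498 -0.113] [ 0.4886 -0.1602] len 0.0481 mid [ 0.4933 -0.1366] ang 78.7
[ 0.5004 -0.1148] [ 0.4893 -0.1616] len 0.0481 mid [ 0.4948 -0.1382] ang 76.6
yel far
[ 0.6169 -0.037 ] [ 0.6064 -0.0853] len 0.0495 mid [ 0.6117 -0.0612] ang 77.8
[ 0.6164 -0.0389] [ 0.6031 -0.0858] len 0.0487 mid [ 0.6097 -0.0623] ang 74.3
yel fl
[ 0.5304 -0.0166] [ 0.5187 -0.0644] len 0.0492 mid [ 0.5246 -0.0405] ang 76.3
```

Fence: origin about (0.6155, -0.116), +x heading about -15.2°. Blue's foot is at fence-frame x = -24 mm, y = -47 mm, and it is about 3° out of square. Yellow is at y = +51 mm. The sizes match what was given.

Plan: use the shut fingers, squared to the fence, to push low until blue seats against it. Then raise to about 35 mm on the flange and follow the tipping arc.

Call:
step_arm --targets '[{"travel": [0.46,0.79,-0.1],"angular": [0,0,-0.7],"gripper": 0},{"travel": [0.46,0.79,-0.1],"angular": [0,0,-0.7],"gripper": 0},{"travel": [0.46,0.79,-0.1],"angular": [0,0,-0.7],"gripper": 0},{"travel": [0.46,0.79,-0.1],"angular": [0,0,-0.7],"gripper": 0},{"travel": [0.46,0.79,-0.1],"angular": [0,0,-0.7],"gripper": 0},{"travel": [0.46,0.79,-0.1],"angular": [0,0,-0.7],"gripper": 0},{"travel": [0.46,0.79,-0.1],"angular": [0,0,-0.7],"gripper": 0},{"travel": [0.46,0.79,-0.1],"angular": [0,0,-0.7],"gripper": 0},{"travel": [0.46,0.79,-0.1],"angular": [0,0,-0.7],"gripper": 0},{"travel": [0.46,0.79,-0.1],"angular": [0,0,-0.7],"gripper": 0}]'

```text
t: 1.1
tool_pos: [0.4273, -0.1679, 0.1765]
tool_rot: [3.114, -0.412, 0.0]
contact_force: [1.0, -0.8, -0.6]
opening: 0.0001
grip_force: 0.0
```

Call:
step_arm --targets '[{"travel": [0.04,0.06,0],"angular": [0,0,0],"gripper": 0},{"travel": [0.04,0.06,-0.1],"angular": [0,0,0],"gripper": 0},{"travel": [0.04,0.06,-0.18],"angular": [0,0,0],"gripper": 0},{"travel": [0.04,0.06,-0.18],"angular": [0,0,0],"gripper": 0},{"travel": [0.04,0.06,-0.18],"angular": [0,0,0],"gripper": 0},{"travel": [0.04,0.06,-0.18],"angular": [0,0,0],"gripper": 0},{"travel": [0.04,0.06,-0.18],"angular": [0,0,0],"gripper": 0}]'

```text
t: 1.8
tool_pos: [0.4529, -0.1352, 0.072]
tool_rot: [3.113, -0.413, 0.008]
contact_force: [-0.4, 0.3, 0.2]
opening: 0.0
grip_force: 0.0
```

Call:
step_arm --targets '[{"travel": [0,0.018,0],"angular": [0,0,0],"gripper": 0},{"travel": [0,0.018,-0.05],"angular": [0,0,0],"gripper": 0},{"travel": [0,0.018,-0.095],"angular": [0,0,0],"gripper": 0},{"travel": [0,0.018,-0.095],"angular": [0,0,0],"gripper": 0},{"travel": [0,0.018,-0.095],"angular": [0,0,0],"gripper": 0}]'

```text
t: 2.3
tool_pos: [0.4512, -0.123, 0.0128]
tool_rot: [-3.114, 0.412, -0.001]
contact_force: [0.0, -0.2, 0.8]
opening: -0.0002
grip_force: 0.0
```

```bash
python3 - <<'E'
from h import *
snap('scene','s1'); a=cv2.imread('pics/s1.png')[150:270,240:400]; cv2.imwrite('pics/s1c.png',cv2.resize(a,None,fx=5,fy=5,interpolation=cv2.INTER_CUBIC))
E
```

```text
(no output)
```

View pics/s1c.png

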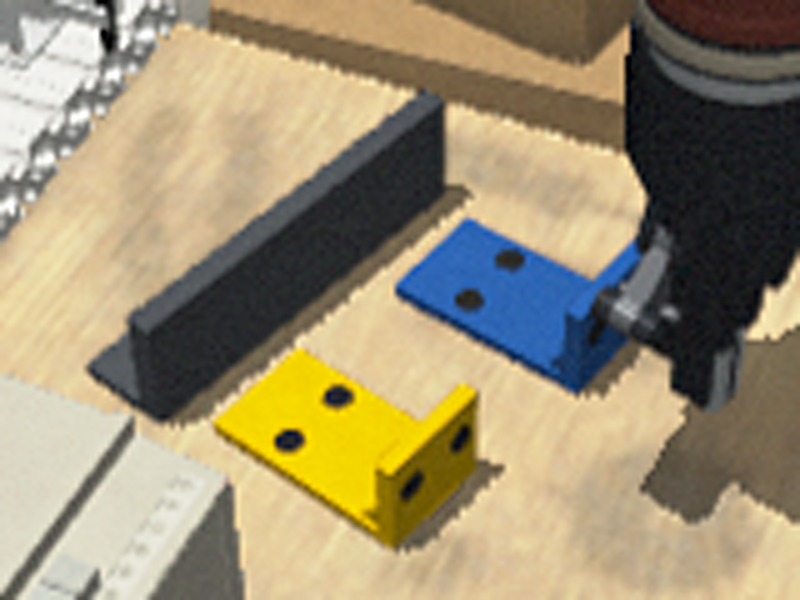

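The tool stands behind blue's flange, fingertip at about crop (705,400). Nothing has moved. I'll push along fence +x in small increments.

Call:
step_arm --targets '[{"travel": [0.016,-0.0044,0.003],"angular": [0,0,0],"gripper": 0},{"travel": [0.032,-0.0087,0.003],"angular": [0,0,0],"gripper": 0},{"travel": [0.045,-0.012,0.003],"angular": [0,0,0],"gripper": 0},{"travel": [0.052,-0.014,0.003],"angular": [0,0,0],"gripper": 0},{"travel": [0.06,-0.016,0.003],"angular": [0,0,0],"gripper": 0},{"travel": [0.066,-0.018,0.003],"angular": [0,0,0],"gripper": 0},{"travel": [0.072,-0.0195,0.003],"angular": [0,0,0],"gripper": 0},{"travel": [0.077,-0.021,0.003],"angular": [0,0,0],"gripper": 0},{"travel": [0.08,-0.022,0.003],"angular": [0,0,0],"gripper": 0},{"travel": [0.08,-0.022,0.003],"angular": [0,0,0],"gripper": 0}]'

```text
t: 3.35
tool_pos: [0.4993, -0.1365, 0.0137]
tool_rot: [3.114, -0.412, 0.001]
contact_force: [0.3, -0.1, 0.0]
opening: 0.0
grip_force: 0.0
```

Call:
step_arm --targets '[{"travel": [0.0032,-0.0009,0],"angular": [0,0,0],"gripper": 0},{"travel": [0.0064,-0.0017,0],"angular": [0,0,0],"gripper": 0},{"travel": [0.008,-0.0022,0],"angular": [0,0,0],"gripper": 0},{"travel": [0.0096,-0.0026,0],"angular": [0,0,0],"gripper": 0},{"travel": [0.0096,-0.0026,0],"angular": [0,0,0],"gripper": 0}]'

```text
t: 3.85
tool_pos: [0.5019, -0.137, 0.0134]
tool_rot: [-3.113, 0.411, 0.012]
contact_force: [-11.7, 2.9, 9.4]
opening: -0.0
grip_force: 6.2
```

```bash
python3 - <<'E'
from h import *
snap('scene','s2'); a=cv2.imread('pics/s2.png')[150:270,240:400]; cv2.imwrite('pics/s2c.png',cv2.resize(a,None,fx=5,fy=5,interpolation=cv2.INTER_CUBIC))
E
```

```text
(no output)
```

View pics/s2c.png

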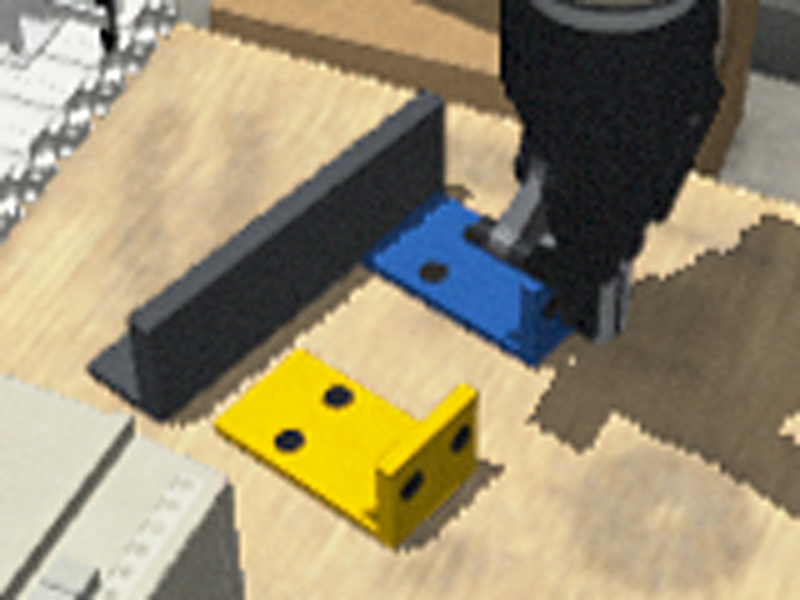

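Blue's foot is flush on the fence at crop (365–445, 195–265), with a 12 N reaction, and yellow hasn't moved. Next I back off slightly and raise to about 35 mm.

Call:
step_arm --targets '[{"travel": [-0.0125,0.0034,0],"angular": [0,0,0],"gripper": 0},{"travel": [-0.0125,0.0034,0.036],"angular": [0,0,0],"gripper": 0},{"travel": [-0.0125,0.0034,0.036],"angular": [0,0,0],"gripper": 0},{"travel": [-0.0125,0.0034,0.036],"angular": [0,0,0],"gripper": 0}]'

```text
t: 4.3
tool_pos: [0.498, -0.1362, 0.0359]
tool_rot: [3.114, -0.412, 0.004]
contact_force: [-0.3, 0.3, -1.4]
opening: 0.0001
grip_force: 0.0
```

```bash
python3 - <<'E'
from h import *
o=ctrl.get_obs(); p=o['tool_pos']; print(p,o['contact_force'])
ex=np.array([.965,-.262]); seat=np.array([.5019,-.137]); h=.035
for t in list(range(0,90,8))+[86,90]:
    s,c=np.sin(np.radians(t)),np.cos(np.radians(t))
    dx=-.008*s-.09*c+h*s+.09; z=.09*s+h*c
    w=np.r_[seat+dx*ex,z]; print(t,round(dx*1e3,1),round(z*1e3,1),np.round((w-p)/.6,4))
E
```

```text
[ 0.498031   -0.1362441   0.03593609] [-0.3071864   0.28235547 -1.43028256]
0 0.0 35.0 [ 0.0064 -0.0013 -0.0016]
8 4.6 47.2 [ 0.0139 -0.0033  0.0187]
16 10.9 58.5 [ 0.024  -0.006   0.0375]
24 18.8 68.6 [ 0.0366 -0.0095  0.0544]
32 28.0 77.4 [ 0.0515 -0.0135  0.0691]
40 38.4 84.7 [ 0.0682 -0.018   0.0812]
48 49.8 90.3 [ 0.0866 -0.023   0.0906]
56 62.1 94.2 [ 0.1063 -0.0284  0.0971]
64 74.8 96.2 [ 0.1268 -0.0339  0.1005]
72 87.9 96.4 [ 0.1478 -0.0396  0.1008]
80 101.0 94.7 [ 0.1688 -0.0453  0.098 ]
88 113.8 91.2 [ 0.1895 -0.051   0.0921]
86 110.7 92.2 [ 0.1844 -0.0496  0.0938]
90 117.0 90.0 [ 0.1946 -0.0523  0.0901]
```

Call:
step_arm --targets '[{"travel": [0.009,-0.0022,-0.0016],"angular": [0,0,0],"gripper": 0},{"travel": [0.0128,-0.003,0.0075],"angular": [0,0,0],"gripper": 0},{"travel": [0.0169,-0.0042,0.0178],"angular": [0,0,0],"gripper": 0},{"travel": [0.0217,-0.0054,0.0275],"angular": [0,0,0],"gripper": 0},{"travel": [0.027,-0.0068,0.037],"angular": [0,0,0],"gripper": 0},{"travel": [0.033,-0.0085,0.046],"angular": [0,0,0],"gripper": 0},{"travel": [0.0396,-0.0103,0.054],"angular": [0,0,0],"gripper": 0},{"travel": [0.0396,-0.0103,0.054],"angular": [0,0,0],"gripper": 0}]'

```text
t: 5.1
tool_pos: [0.5223, -0.1426, 0.0692]
tool_rot: [3.114, -0.412, 0.004]
contact_force: [-1.7, 1.1, 0.4]
opening: 0.0002
grip_force: 1.0
```

```bash
python3 - <<'E'
from h import *
snap('scene','s3'); a=cv2.imread('pics/s3.png')[130:250,240:400]; cv2.imwrite('pics/s3c.png',cv2.resize(a,None,fx=5,fy=5,interpolation=cv2.INTER_CUBIC))
E
```

```text
(no output)
```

View pics/s3c.png

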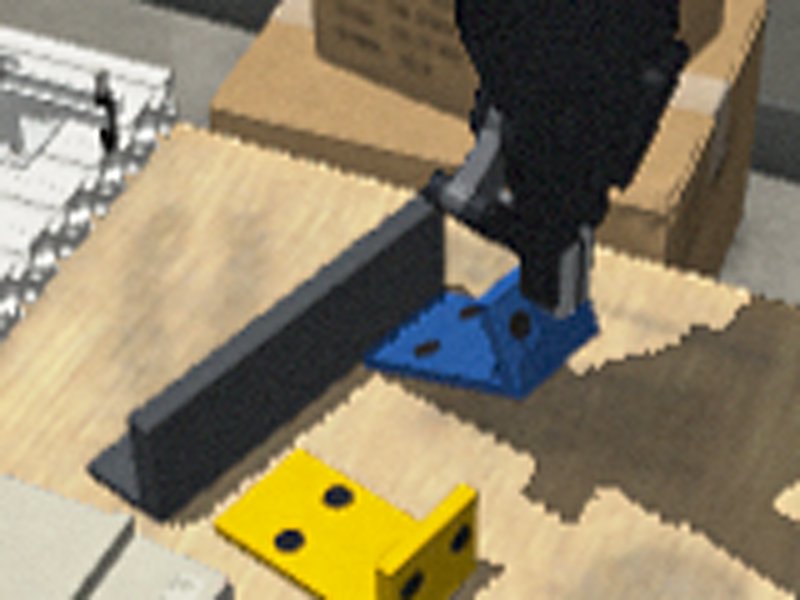

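Blue is tipping cleanly, at about 25°. Its foot is on the fence at crop (365–445, 295–360), the finger is near the flange top, and yellow is untouched. I'll continue the arc.

Call:
step_arm --targets '[{"travel": [0.0073,-0.0018,0.0076],"angular": [0,0,0],"gripper": 0},{"travel": [0.0149,-0.004,0.0147],"angular": [0,0,0],"gripper": 0},{"travel": [0.0231,-0.0061,0.0211],"angular": [0,0,0],"gripper": 0},{"travel": [0.0316,-0.0085,0.0268],"angular": [0,0,0],"gripper": 0},{"travel": [0.0406,-0.0109,0.0318],"angular": [0,0,0],"gripper": 0},{"travel": [0.05,-0.0135,0.0362],"angular": [0,0,0],"gripper": 0},{"travel": [0.0597,-0.0161,0.0398],"angular": [0,0,0],"gripper": 0},{"travel": [0.0697,-0.0189,0.0427],"angular": [0,0,0],"gripper": 0},{"travel": [0.0697,-0.0189,0.0427],"angular": [0,0,0],"gripper": 0}]'

```text
t: 6.05
tool_pos: [0.564, -0.1538, 0.0941]
tool_rot: [3.114, -0.412, 0.003]
contact_force: [-1.8, 0.3, 2.3]
opening: -0.0002
grip_force: 1.5
```

```bash
python3 - <<'E'
from h import *
snap('scene','s4'); a=cv2.imread('pics/s4.png')[110:230,240:400]; cv2.imwrite('pics/s4c.png',cv2.resize(a,None,fx=5,fy=5,interpolation=cv2.INTER_CUBIC))
E
```

```text
(no output)
```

View pics/s4c.png

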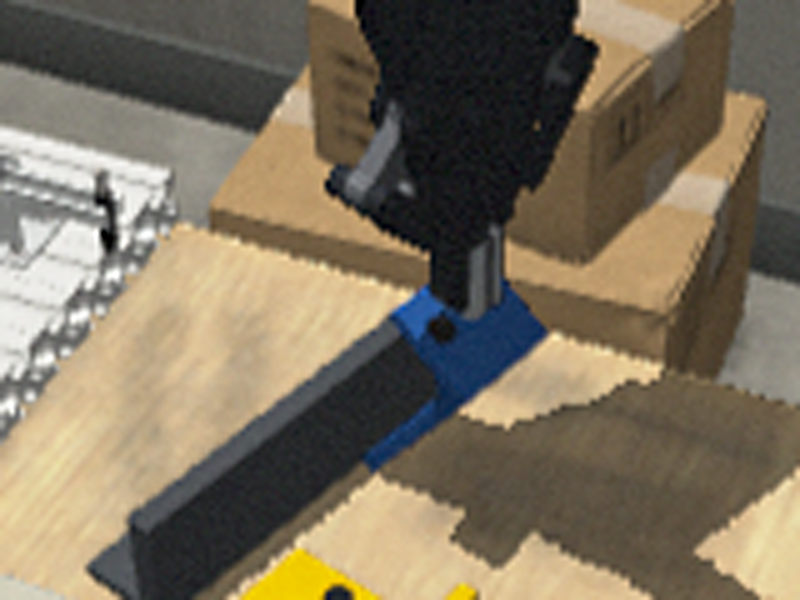

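Blue is now at about 60°, with the foot still on the table at crop (370,465). I'll finish the arc.

Call:
step_arm --targets '[{"travel": [0.0102,-0.0028,0.0021],"angular": [0,0,0],"gripper": 0},{"travel": [0.0205,-0.0055,0.0036],"angular": [0,0,0],"gripper": 0},{"travel": [0.031,-0.0084,0.0042],"angular": [0,0,0],"gripper": 0},{"travel": [0.0415,-0.0112,0.004],"angular": [0,0,0],"gripper": 0},{"travel": [0.052,-0.014,0.0028],"angular": [0,0,0],"gripper": 0},{"travel": [0.0625,-0.0169,0.001],"angular": [0,0,0],"gripper": 0},{"travel": [0.073,-0.0198,-0.001],"angular": [0,0,0],"gripper": 0},{"travel": [0.076,-0.0205,-0.002],"angular": [0,0,0],"gripper": 0},{"travel": [0.076,-0.0205,-0.002],"angular": [0,0,0],"gripper": 0}]'

```text
t: 7.0
tool_pos: [0.6099, -0.1663, 0.0931]
tool_rot: [3.114, -0.412, 0.005]
contact_force: [1.4, -0.7, 4.8]
opening: -0.0003
grip_force: 2.8
```

```bash
python3 - <<'E'
from h import *
snap('scene','s5'); a=cv2.imread('pics/s5.png')[110:230,240:400]; cv2.imwrite('pics/s5c.png',cv2.resize(a,None,fx=5,fy=5,interpolation=cv2.INTER_CUBIC))
E
```

```text
(no output)
```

View pics/s5c.png

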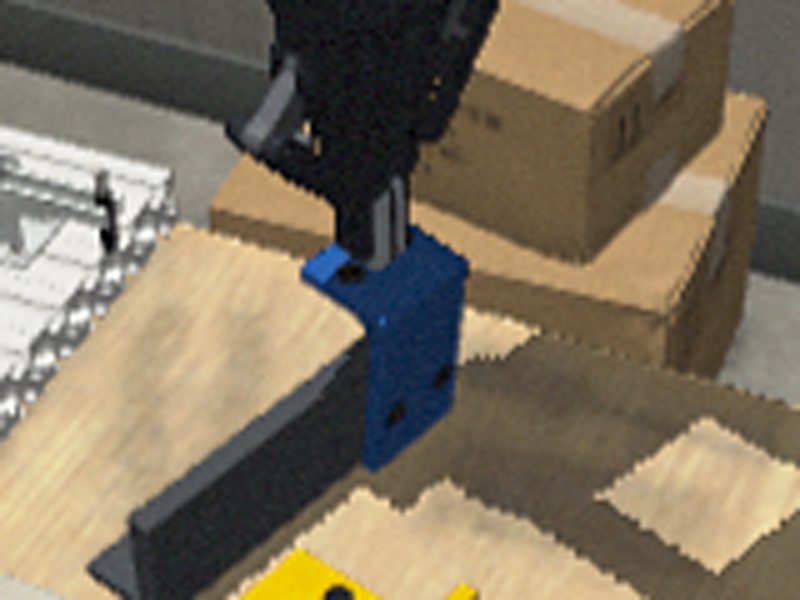

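Blue stands upright against the fence at crop (370–465, 230–470), with the finger resting on the flange at about 5 N. I'll lift straight off.

Call:
step_arm --targets '[{"travel": [0,0,0.004],"angular": [0,0,0],"gripper": 0},{"travel": [0,0,0.012],"angular": [0,0,0],"gripper": 0},{"travel": [0,0,0.04],"angular": [0,0,0],"gripper": 0},{"travel": [0,0,0.1],"angular": [0,0,0],"gripper": 0},{"travel": [0,0,0.16],"angular": [0,0,0],"gripper": 0},{"travel": [0,0,0.16],"angular": [0,0,0],"gripper": 0},{"travel": [0,0,0.16],"angular": [0,0,0],"gripper": 0},{"travel": [0,0,0.16],"angular": [0,0,0],"gripper": 0}]'

```text
t: 7.85
tool_pos: [0.6076, -0.1653, 0.1872]
tool_rot: [-3.114, 0.412, 0.003]
contact_force: [-0.4, -0.3, -1.0]
opening: 0.0001
grip_force: 0.0
```

```bash
python3 - <<'E'
from h import *
snap('scene','s6'); a=cv2.imread('pics/s6.png')[110:250,230:400]; cv2.imwrite('pics/s6c.png',cv2.resize(a,None,fx=4,fy=4,interpolation=cv2.INTER_CUBIC))
E
```

```text
(no output)
```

View pics/s6c.png

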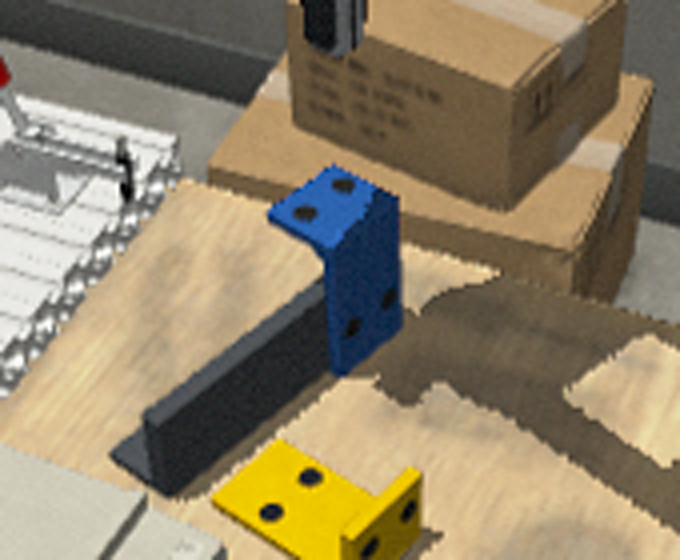

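Blue stands free with the gripper clear, and yellow is in place. A quick numerical check of uprightness against the projection before handing in.

```bash
python3 - <<'E'
from h import *
f=px2w('s6',(230+343/4,110+375/4),0); print('near foot',f)
e=np.array([.965,-.262]);O=np.array([.6155,-.116]);r=f[:2]-O;print('fence xy',r@e,r@[.262,.965])
for t in(0,10,-10):
    a=np.radians(t); p=f+np.r_[np.sin(a)*.09*e,.09*np.cos(a)]; u=w2px('s6',p); print(t,(u[0]-230)*4,(u[1]-110)*4)
E
```

```text
near foot [ 0.597725   -0.14458514  0.        ]
fence xy -0.00966357418604662 -0.03224170657789909
0 337.96825550405333 243.5344646226264
10 313.78793408323213 232.14276882335048
-10 362.7515661229527 259.4530207882916
```

```bash
python3 -c "
from station import ctrl
print(ctrl.finish_job())"
```

```text
the job is handed in; nothing more can be done
None
```

The blue bracket stands upright against the fence, its foot edge about 10 mm in front of the face by camera, the gripper is clear, and the yellow bracket shows no visible movement; the job is handed in, but no verdict came back.

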